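# Scan the sample carrier and hold the stage's index plunger out

## Task

Log the sample first: squeeze the trigger of the clamped code scanner all the way in, hold it in for a moment and let it spring back out. Then take the index plunger of the rotary inspection stage by its neck or knob, pull it straight out as far as it goes, and finish while still holding it there, so that its pin stays clear of the hole in the turntable's rim. Leave the jar, the slide box and the dish where they stand.

Things in the scene. Friction and masses are not known exactly. Their poses are not given: they have to be found in the camera images.
- squeeze_point (a point): Where the fixed code scanner is squeezed: mid-height of its level grip, 95 mm up. z up, x the way the scanner looks, y along the grip to its head. Black grip: x -20 to +10 mm, z ±14 mm, from y -70 mm to the head. The white trigger blade is on its +x side, outer face here at x +30 mm at rest, +20 mm squeezed in: this point is the middle of the squeezed 40 mm. Fingers from above close along x
- scanner: Fixed pistol-shaped white and black scanner clamped on its side on a low stand. Origin on the surface under squeeze_point, same axes. Head: x -50 to +103, y +64 to +138, z 61 to 123 mm. Below it a base plate 12 mm high, y +20 to +130 mm. It looks at a white coded carrier 120 mm high at x +167 to +203 mm. Nothing within 50 mm of grip and trigger on either x side
- trigger (a joint): Angle of the trigger, rad: 0 at rest (sprung out), 0.28 fully squeezed; about 7 N at the squeeze point at full travel; springs back by itself. Blade 8 mm thick, 54 mm long, 20 mm high, at the grip's height; upright hinge at x +16, y +34 mm from squeeze_point, free tip at y -18 mm
- pull_neck (a point): Pull end of the index plunger, moves with it: level steel neck 12 mm in diameter, ending in a round black knob 32 mm in diameter, 8 mm thick. Origin on its axis at mid-neck, 75 mm up. z up, x along the plunger towards the turntable: pulled out along -x. Bare neck when seated: x -16 mm (knob) to +16 mm (bearing block). Pinch the neck from above, fingers closing along y; the knob keeps them on
- stage: Fixed rotary inspection stage with the plunger. Origin on the surface under the seated pull_neck, same axes. Grey bearing block x +16 to +46, y ±23 mm, top 93 mm up; aluminium turntable 150 mm in diameter, centre at x +135 mm, top 95 mm up with its sample plate and clips; base plate 12 mm high from x +10 mm on. Beside and above the neck it is free
- plunger (a joint): how far the plunger is pulled out, m: 0 seated (its pin 8 mm deep in the hole in the turntable's rim), 0.022 fully back against its stop. A spring pulls it back in: 5 N at the start, 10.5 N fully back; let go, it snaps in
- jar_mid (a point): bystander: amber jar, 60 mm in diameter, 60 mm high, standing loose; the point is at its centre, half-way up
- slide_box: bystander: flat grey slide box 85 x 75 x 32 mm, loose; origin in the middle of its underside
- dish: bystander: covered glass dish, 94 mm in diameter, 15 mm high, loose; origin in the middle of its underside

How it is judged:
By the outcome, as a careful person would: the job done as asked, in the order asked, and still so for the second after the job is handed in, while the arm keeps its last pose, push and grip.
It also fails if it takes over 45 s, if anything falls off the work surface, if the arm or the gripper's body presses on something with over 40 N, if the wrist force passes 120 N, or if a joint passes its speed limit or range.

## Robot

A 7-joint arm with a two-finger parallel gripper is mounted at the origin on the work surface. World frame = base frame: x ahead of the robot, y to its left, z up, the work surface at z = 0. Lengths are in m, angles in rad, forces in N, time in s.
With the tool pointing down it reaches from about 0.4 to 0.875 m from the base axis. Payload 6.5 kg.
Tool frame: the origin (TCP) lies midway between the tips of the shut fingers; the grasp point (between the pads) lies 19 mm behind it; x points along the fingers, y is the direction in which the jaws open and shut, and the axes are right-handed (so a half turn about x gives the same grasp; the last joint's range is limited). The gripper opens to 85 mm and grips with 20 to 120 N. Pads are 22 mm wide; open, the fingers measure 114 mm over their backs; the gripper's body (76 mm by 85 mm) begins 54 mm behind the grasp point. The pads swing forward as they close: fully open they stand 13 mm farther back than shut.
Start: joints at [-1.179, 0.536, -0.004, 1.538, 0.003, 1.067, -0.071], TCP at [0.287, 0.583, 0.231] pointing down, gripper open.
Joint ranges: [-2.7, 2.7], [-0.37, 2.16], [-1.27, 1.26], [0.24, 2.4], [-1.31, 4.45], [0.19, 1.91], [-2.76, 2.76]. Speed limits (rad/s): [2.39, 2.39, 3.14, 3.14, 3.14, 3.14, 3.14].

## Interface

Orientations are given as a 3x3 rotation matrix whose columns are the frame's x, y, z axes.
In Python, from bench import r gives the robot as it stands.
- The arm moves only by the tool jog_arm, never from a script. Its argument "steps" is a list of rows, each a list of 3 entries, a list of its own where there are three numbers: the turn, a rotation vector about the tool's x, y, z in rad, then the shift along the tool's x, y, z in m, then the finger opening in m, from 0 to 0.0854. A call has exactly 5 rows; each row shifts and turns the pose as measured when the row begins, along the tool's axes as they then stand; what a row does not reach is not made up. A row lasts 1/8 s, in which the tool goes at most 62.5 mm and 10.7 degrees, less where a joint would pass 70% of its speed; a pose out of reach is approached as far as the arm can. A call is refused whole if a number of a shift passes 0.0625 or a number of a turn 0.188, either way. A call with a gripper value outside its range is refused whole. The fingers move at their own pace and stop on an object; "grip_force" is the grip in N (left out, the last holds). Time passes only in rows, so rows that do not move let the fingers close, or fill a call up. It gives the time, the measured TCP pose, the force and the opening at its end, in the units of the state.
- r.observe(): the state, without advancing time (a new reading comes with each control period).
- r.snapshot(name): name is "scene" or "side" or "wrist"; returns the picture (384x512x3 uint8, red, green, blue); there is no depth.
- r.camera_info(name): a dict with "fov_y" (degrees; the focal length in pixels is half the picture's height over the tangent of half this angle, whatever the lens; pixels are square), "cx", "cy" (the principal point, pixels), "R" (3x3) and "t" (3): a world point X has camera coordinates R X + t; the wrist camera has in their place "hand_eye" (4x4, takes a point from camera to tool coordinates, whose origin is the TCP and whose axes are the tool frame's). Camera axes: x right, y down, z forward; pixel columns grow to the right and rows downward; lengths in m; the calibration is good to about 2 mm. A picture is of the moment at which its call begins: read the wrist's pose just before it. camera_info takes no time and is no camera call.
- r.sign_off(): hands the job in, once; it reports no verdict.
The state is a dict: "clock": time; "qpos": joint angles; "qvel": joint speeds; "tau": joint torques, N m; "ee_pos": TCP position; "tcp_rot": TCP orientation; "force": force on the tool from outside, world axes, zero at the start; "torque": the same for the moment, N m; "finger_gap": finger opening in m.
Only numpy, scipy, OpenCV 4.12 (cv2) and the standard library are available. Lean on these libraries where they do the work, as an engineer would, in place of code of your own. Each camera call takes 0.05 s, during which the arm holds its last target. There are 200 camera calls.

## Working session

There is one attempt and no reset: what is moved stays moved. The work goes in short steps, Python scripts to look and compute and a tool call to move; the robot and the scene stay as the last step left them, time stands still between calls to the robot, and variables do not carry over. Pictures are saved under pics/ and viewed, about 8 in all and at most 12, crops included, and the job is handed in when it is done.

Besides the shell and the picture viewer there is one more tool, called after "Call:" by a JSON object that holds its "api" and its "payload", one argument or row to a line. jog_arm: Moves the arm, as the interface text tells. Its arguments: {"type":"object","properties":{"steps":{"type":"array"},"grip_force":{"type":"number"}},"required":["steps"]}

```bash
mkdir -p pics; cat > h.py <<'E'
import numpy as np, cv2
from bench import r
def K(n):
    c=r.camera_info(n); f=192/np.tan(np.radians(c["fov_y"])/2); return c,f
def proj(n,X):
    c,f=K(n); p=np.array(c["R"])@np.array(X)+np.array(c["t"]); return np.array([c["cx"]+f*p[0]/p[2],c["cy"]+f*p[1]/p[2]])
def ray(n,u,v):
    c,f=K(n); d=np.array([(u-c["cx"])/f,(v-c["cy"])/f,1.]); R=np.array(c["R"]); return -R.T@np.array(c["t"]), R.T@d
def onz(n,u,v,z):
    o,d=ray(n,u,v); return o+d*(z-o[2])/d[2]
def two(n1,p1,n2,p2):
    a,d=ray(n1,*p1); b,e=ray(n2,*p2); s=np.linalg.lstsq(np.c_[d,-e],b-a,rcond=None)[0]
    P=a+d*s[0];Q=b+e*s[1]; return (P+Q)/2,np.linalg.norm(P-Q)
E
python3 - <<'E'
from h import *
for n in("scene","side","wrist"):
    im=r.snapshot(n); cv2.imwrite(f"pics/{n}0.png",im[...,::-1]); print(n,r.camera_info(n))
a=[cv2.imread(f"pics/{n}0.png") for n in("scene","side")]
for n,i in zip(("scene","side"),a): cv2.imwrite(f"pics/{n}0b.png",cv2.resize(i,(800,600),interpolation=cv2.INTER_CUBIC))
o=r.observe();print(o["clock"],o["tcp_rot"],o["ee_pos"],o["finger_gap"])
E
```

```text
scene {'fov_y': 42.53018837883459, 'cx': 255.05034817603635, 'cy': 190.41875276179178, 'R': array([[-0.46547704,  0.8850546 , -0.00307779],
       [ 0.57012333,  0.29718162, -0.7659259 ],
       [-0.67697158, -0.35827564, -0.6429215 ]]), 't': array([ 0.2210406 , -0.23630001,  1.72847058])}
side {'fov_y': 57.36375247292997, 'cx': 258.24750469946605, 'cy': 192.88480172325208, 'R': array([[ 0.9561981 , -0.29263947,  0.00688078],
       [-0.18564509, -0.62443352, -0.75869538],
       [ 0.2263208 ,  0.7241857 , -0.65140922]]), 't': array([-0.47514782,  0.16049956,  1.05234613])}
wrist {'fov_y': 69.20210649537384, 'cx': 260.5024216499329, 'cy': 193.21974221288164, 'hand_eye': array([[-3.52788907e-05, -3.00444053e-01,  9.53799439e-01,
        -1.43315538e-01],
       [ 9.99999801e-01,  5.90148175e-04,  2.22882699e-04,
        -2.22295691e-04],
       [-6.29846780e-04,  9.53799257e-01,  3.00443972e-01,
        -7.66516552e-02],
       [ 0.00000000e+00,  0.00000000e+00,  0.00000000e+00,
         1.00000000e+00]])}
0.15 [[-5.07463912e-04  4.41918386e-01  8.97055117e-01]
 [-1.24406552e-03  8.97054259e-01 -4.41918667e-01]
 [-9.99999097e-01 -1.34025311e-03  9.45527619e-05]] [0.28707885 0.58263529 0.2306024 ] 0.08552331451104794
```

View pics/scene0b.png

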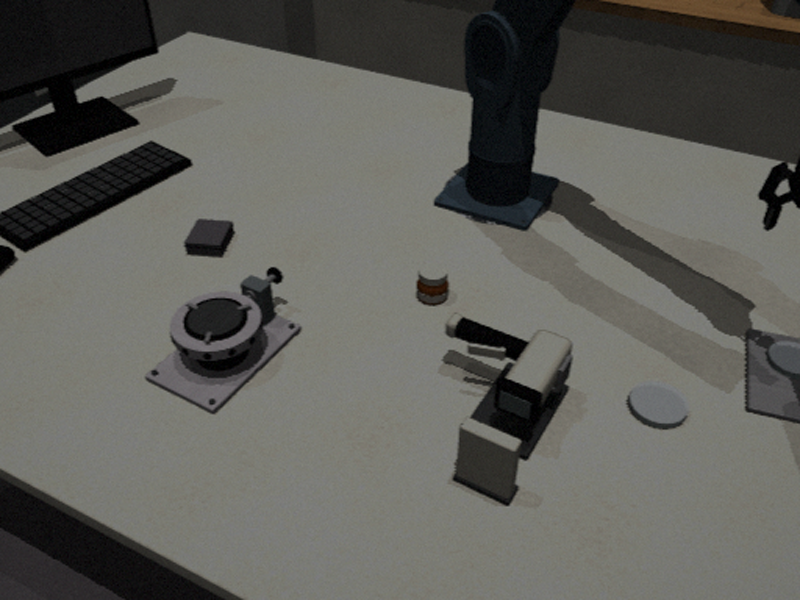

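View pics/side0b.png

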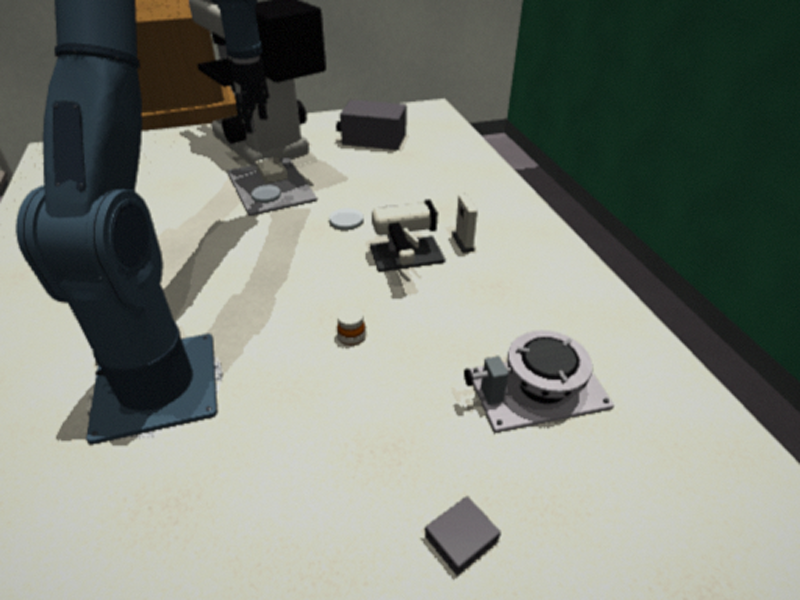

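Scene view (800x600 coordinates): plunger knob at (275,275), turntable top (216,318), scanner grip end at (454,326), its head around (540,350), the carrier top (491,431) and the jar (432,284). Side view: knob (469,377), turntable (550,360), carrier top (466,198).

```bash
python3 - <<'E'
from h import *
s=1/1.5625
S=lambda u,v,z:onz("scene",u*s,v*s,z).round(3)
D=lambda u,v,z:onz("side",u*s,v*s,z).round(3)
print("knob",S(275,275,.075),D(469,377,.075),two("scene",(275*s,275*s),"side",(469*s,377*s)))
print("table",S(216,318,.095),D(550,360,.095))
print("grip end",S(454,326,.095))
print("carrier top",S(491,431,.12),D(466,198,.12))
print("head top corners",S(541,333,.123),S(571,342,.123))
print("jar",S(433,272,.06),D(351,319,.06)," dish",S(658,404,.01)," box",S(210,237,.016))
a=cv2.imread("pics/scene0.png")
c=np.hstack([cv2.resize(a[160:290,70:210],None,fx=2.8,fy=2.8,interpolation=3)[:364],cv2.resize(a[190:320,270:410],None,fx=2.8,fy=2.8,interpolation=3)])
cv2.imwrite("pics/crop.png",c)
E
```

```text
knob [ 0.553 -0.209  0.075] [ 0.553 -0.213  0.075] (array([ 0.55255682, -0.21077614,  0.07305691]), np.float64(0.0028681424162487453))
table [ 0.712 -0.213  0.095] [ 0.698 -0.234  0.095]
grip end [0.549 0.141 0.095]
carrier top [0.745 0.284 0.12 ] [0.75  0.299 0.12 ]
head top corners [0.531 0.278 0.123] [0.529 0.326 0.123]
jar [0.397 0.031 0.06 ] [0.389 0.011 0.06 ]  dish [0.48 0.47 0.01]  box [ 0.452 -0.446  0.016]
```

View pics/crop.png

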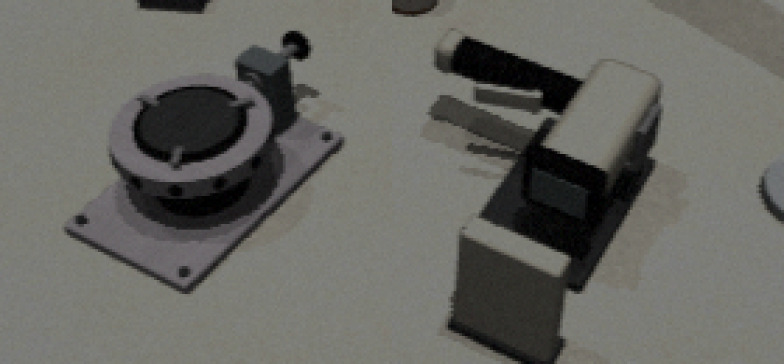

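The crop shows the turntable and the knob at (296,45), and the stage base corners at (64,230), (188,290) and (343,140). On the scanner it shows the grip cap at (447,48), the white trigger blade (475–541, 85–108) and the head top edges.

```bash
python3 - <<'E'
from h import *
L=lambda x,y,z:onz("scene",70+x/2.8,160+y/2.8,z)
Q=lambda x,y,z:onz("scene",270+(x-392)/2.8,190+y/2.8,z)
h=lambda a,b:np.degrees(np.arctan2(*(b-a)[[1,0]])).round(1)
A,B,C=L(64,230,.012),L(188,290,.012),L(343,140,.012)
print("stage corners",A,B,C,"widths",np.linalg.norm(A-B),np.linalg.norm(C-B),"dirs x:",h(C,B),"y:",h(A,B))
k=L(296,45,.075);t=L(192,118,.095);print("knob",k,"table",t,h(k,t),np.linalg.norm((k-t)[:2]),"expect .155")
e=[Q(602,65,.120),Q(530,145,.120),Q(652,75,.120),Q(605,165,.120)]
print("head edges",[x.round(3) for x in e],h(e[0],e[1]),h(e[2],e[3]))
g=Q(462,40,.109),Q(580,75,.109);print("grip top",g,h(*g))
b=Q(475,92,.105),Q(541,97,.105);print("blade top outer",b,h(*b),np.linalg.norm(b[0]-b[1]))
c=[Q(460,222,.12),Q(560,276,.12)];print("carrier front",c,h(*c))
E
```

```text
stage corners [ 0.81711829 -0.29261709  0.012     ] [ 0.82263672 -0.14540785  0.012     ] [ 0.59475181 -0.13253952  0.012     ] widths 0.1473126363215853 0.22824794964893022 dirs x: -3.2 y: 87.9
knob [ 0.55378039 -0.20902655  0.075     ] table [ 0.70705821 -0.2152386   0.095     ] -2.3 0.15340364851278535 expect .155
head edges [array([0.529, 0.275, 0.12 ]), array([0.647, 0.256, 0.12 ]), array([0.521, 0.317, 0.12 ]), array([0.64 , 0.317, 0.12 ])] -9.2 0.0
grip top (array([0.5438019 , 0.14977432, 0.109     ]), array([0.53822508, 0.25951191, 0.109     ])) 92.9
blade top outer (array([0.59606593, 0.18573029, 0.105     ]), array([0.57554078, 0.23844617, 0.105     ])) 111.3 0.056570718212980674
carrier front [array([0.74798858, 0.23924081, 0.12      ]), array([0.76136912, 0.32602576, 0.12      ])] 81.2
```

```bash
cat >> h.py <<'E'
from scipy.spatial.transform import Rotation as Ro
def plan(p,yaw=None,tmax=.055,wmax=.17):
    "ideal per-row turn/shift (tool axes) to TCP p with tool y at world yaw, pointing down"
    o=r.observe(); P=np.array(o["ee_pos"]);R=np.array(o["tcp_rot"])
    if yaw is None: yaw=np.arctan2(R[1,1],R[0,1])
    y=np.array([np.cos(yaw),np.sin(yaw),0]);x=np.array([0,0,-1.]);T=np.c_[x,y,np.cross(x,y)]
    print("clk",round(o["clock"],2),"pos",P.round(4),"yaw",np.arctan2(R[1,1],R[0,1]).round(3),"F",np.round(o["force"],1),"gap",round(o["finger_gap"],4))
    for _ in range(12):
        w=Ro.from_matrix(R.T@T).as_rotvec(); d=np.array(p)-P
        if np.linalg.norm(w)<.003 and np.linalg.norm(d)<.0005: break
        w*=min(1,wmax/max(1e-9,np.linalg.norm(w))); d*=min(1,tmax/max(1e-9,np.linalg.norm(d)))
        print([w.round(3).tolist(),(R.T@d).round(4).tolist()]); P=P+d; R=R@Ro.from_rotvec(w).as_matrix()
E
python3 -c "
from h import *
plan([.56,.20,.28],0.0)"
```

```text
clk 0.15 pos [0.2871 0.5826 0.2306] yaw 1.113 F [-0.2 -0.6 -0.8] gap 0.0855
[[0.17, 0.0, 0.0], [-0.0057, -0.0259, 0.0482]]
[[0.17, 0.0, 0.0], [-0.0057, -0.0174, 0.0519]]
[[0.17, 0.0, 0.0], [-0.0057, -0.0084, 0.0541]]
[[0.17, 0.0, 0.0], [-0.0057, 0.0009, 0.0547]]
[[0.17, 0.0, 0.0], [-0.0057, 0.0101, 0.0538]]
[[0.17, 0.0, 0.0], [-0.0057, 0.0191, 0.0513]]
[[0.093, 0.0, 0.0], [-0.0057, 0.0275, 0.0473]]
[[0.0, 0.0, -0.0], [-0.0057, 0.0318, 0.0445]]
[[0.0, 0.0, 0.0], [-0.0034, 0.0188, 0.0264]]
```

Call:
{"api": "jog_arm", "payload": {
  "steps": [
    [[0.17, 0, 0], [-0.006, -0.026, 0.048], 0.085],
    [[0.17, 0, 0], [-0.006, -0.017, 0.052], 0.085],
    [[0.17, 0, 0], [-0.006, -0.008, 0.054], 0.085],
    [[0.17, 0, 0], [-0.006, 0.001, 0.055], 0.085],
    [[0.17, 0, 0], [-0.006, 0.01, 0.054], 0.085]
  ]
}}

```text
clock: 0.78
ee_pos: [0.4444, 0.3565, 0.259]
tcp_rot: [[-0.005, 0.97, 0.244], [-0.001, 0.244, -0.97], [-1.0, -0.005, -0.0]]
force: [0.1, 0.1, 0.4]
finger_gap: 0.0849
```

```bash
python3 -c "
from h import *
plan([.56,.20,.28],0.0)"
```

```text
clk 0.78 pos [0.4444 0.3565 0.259 ] yaw 0.247 F [0.1 0.1 0.4] gap 0.0849
[[0.17, 0.0, 0.003], [-0.006, 0.0208, 0.0506]]
[[0.077, 0.0, 0.001], [-0.006, 0.029, 0.0463]]
[[-0.0, -0.0, 0.0], [-0.0059, 0.0325, 0.044]]
[[0.0, 0.0, 0.0], [-0.0033, 0.0181, 0.0245]]
```

Tracks well.

Call:
{"api": "jog_arm", "payload": {
  "steps": [
    [[0.17, 0, 0.003], [-0.006, 0.021, 0.05], 0.085],
    [[0.077, 0, 0], [-0.006, 0.029, 0.046], 0.085],
    [[0, 0, 0], [-0.006, 0.032, 0.044], 0.085],
    [[0, 0, 0], [-0.004, 0.022, 0.028], 0.085],
    [[0, 0, 0], [0, 0, 0], 0.085]
  ]
}}

```text
clock: 1.4
ee_pos: [0.5674, 0.1853, 0.2816]
tcp_rot: [[-0.0, 1.0, -0.019], [-0.003, -0.019, -1.0], [-1.0, -0.0, 0.003]]
force: [0.0, 0.5, 0.6]
finger_gap: 0.0854
```

```bash
cat >> h.py <<'E'
def wray(u,v,z):
    o=r.observe(); c,f=K("wrist"); H=np.array(c["hand_eye"]);R=np.array(o["tcp_rot"])
    d=R@H[:3,:3]@np.array([(u-c["cx"])/f,(v-c["cy"])/f,1]); q=R@H[:3,3]+o["ee_pos"]
    return q+d*(z-q[2])/d[2]
E
python3 -c "
from h import *
plan([.56,.20,.28],0.0)
cv2.imwrite('pics/w1.png',cv2.resize(r.snapshot('wrist')[...,::-1],(800,600),interpolation=3))"
```

```text
clk 1.4 pos [0.5674 0.1853 0.2816] yaw -0.019 F [0.  0.5 0.6] gap 0.0854
[[-0.019, 0.003, 0.0], [0.0015, -0.0077, -0.0145]]
```

View pics/w1.png

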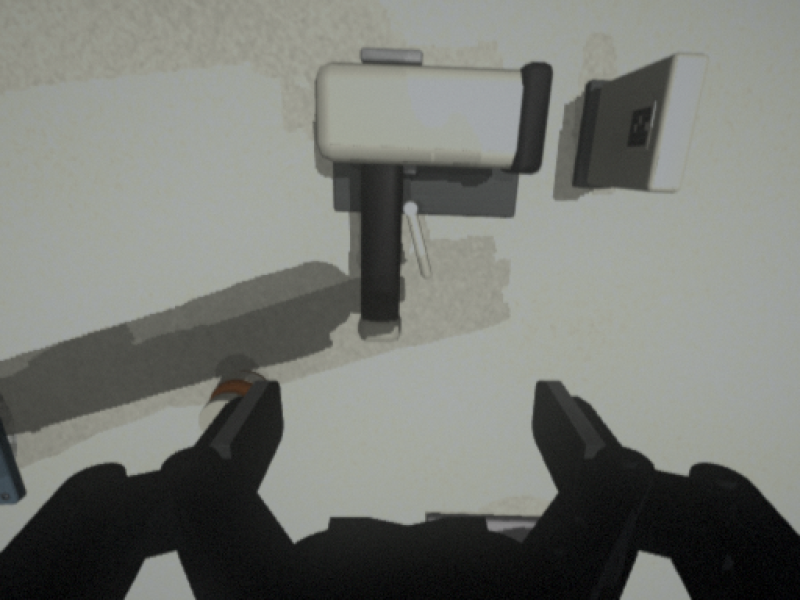

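The wrist view shows the grip's edges at x=361 and x=402 for rows 165–320. The trigger hinge is at (411,208) and its tip at (426,276).

```bash
python3 - <<'E'
from h import *
s=1/1.5625
W=lambda u,v,z:wray(u*s,v*s,z).round(4)
h=lambda a,b:np.degrees(np.arctan2(*(b-a)[[1,0]])).round(1)
l=W(361,312,.1),W(360,180,.1); rr=W(399,312,.1),W(402,180,.1)
print("left",l,h(*l),"right",rr,h(*rr))
m=(l[0]+rr[0])/2,(l[1]+rr[1])/2;print("mid",m,h(*m))
print("black end y-70",W(380,318,.105),"hinge",W(411,208,.105),"tip",W(426,276,.105))
e=W(325,163,.11),W(515,168,.11);print("head edge",e,h(*e))
e=W(330,66,.12),W(525,70,.12);print("head far edge",e,h(*e))
b=W(335,212,.012),W(515,217,.012);print("base",b,h(*b),"y=+20")
E
```

```text
left (array([0.5293, 0.1534, 0.1   ]), array([0.5334, 0.2536, 0.1   ])) 87.7 right (array([0.5593, 0.1529, 0.1   ]), array([0.5636, 0.2532, 0.1   ])) 87.5
mid (array([0.5443 , 0.15315, 0.1    ]), array([0.5485, 0.2534, 0.1   ])) 87.6
black end y-70 [0.5445 0.1499 0.105 ] hinge [0.5697 0.2338 0.105 ] tip [0.5804 0.1831 0.105 ]
head edge (array([0.5109, 0.2656, 0.11  ]), array([0.6419, 0.2603, 0.11  ])) -2.3
head far edge (array([0.52  , 0.3234, 0.12  ]), array([0.6423, 0.3192, 0.12  ])) -2.0
base (array([0.4992, 0.2224, 0.012 ]), array([0.6675, 0.2152, 0.012 ])) -2.4 y=+20
```

```bash
python3 -c "
from h import *
plan([.5515,.2005,.25],-.040)
plan([.5515,.2005,.073],-.040)"
```

```text
clk 1.45 pos [0.5663 0.1873 0.2812] yaw -0.016 F [-0.3 -0.3 -0.7] gap 0.0849
[[0.024, 0.002, 0.001], [0.0312, -0.015, -0.013]]
clk 1.45 pos [0.5663 0.1873 0.2812] yaw -0.016 F [-0.3 -0.3 -0.7] gap 0.0849
[[0.024, 0.002, 0.001], [0.0548, -0.0039, -0.0035]]
[[-0.0, 0.0, 0.0], [0.0548, -0.004, -0.0033]]
[[0.0, 0.0, 0.0], [0.0548, -0.004, -0.0033]]
[[0.0, 0.0, 0.0], [0.044, -0.0032, -0.0027]]
```

Call:
{"api": "jog_arm", "payload": {
  "steps": [
    [[0.026, 0.002, 0], [0.031, -0.0145, -0.011], 0.085],
    [[0, 0, 0], [0, 0, 0], 0.085],
    [[0, 0, 0], [0.05, 0, 0], 0.085],
    [[0, 0, 0], [0.04, 0, 0], 0.085],
    [[0, 0, 0], [0, 0, 0], 0.085]
  ]
}}

```text
clock: 2.08
ee_pos: [0.552, 0.2055, 0.1611]
tcp_rot: [[0.002, 0.999, -0.032], [0.005, -0.032, -0.999], [-1.0, 0.002, -0.005]]
force: [0.0, -0.5, 0.3]
finger_gap: 0.0853
```

```bash
python3 -c "
from h import *
plan([.5525,.1985,.073],-.043)"
```

```text
clk 2.08 pos [0.552  0.2055 0.1611] yaw -0.032 F [ 0.  -0.5  0.3] gap 0.0853
[[0.011, -0.005, -0.002], [0.0548, 0.0003, 0.0046]]
[[-0.0, 0.0, 0.0], [0.0332, 0.0003, 0.0026]]
```

Call:
{"api": "jog_arm", "payload": {
  "steps": [
    [[0.011, -0.005, -0.002], [0.05, 0.0003, 0.005], 0.085],
    [[0, 0, 0], [0.03, 0.0003, 0.003], 0.085],
    [[0, 0, 0], [0.007, 0, 0], 0.085],
    [[0, 0, 0], [0, 0, 0], 0.085],
    [[0, 0, 0], [0, 0, 0], 0.085]
  ]
}}

```text
clock: 2.7
ee_pos: [0.5611, 0.203, 0.0835]
tcp_rot: [[0.015, 0.999, -0.039], [0.008, -0.039, -0.999], [-1.0, 0.015, -0.008]]
force: [0.3, 0.4, 0.7]
finger_gap: 0.0852
```

```bash
python3 -c "
from h import *
plan([.5525,.1985,.073],-.043)
cv2.imwrite('pics/w2.png',cv2.resize(r.snapshot('wrist')[...,::-1],(640,480),interpolation=3))"
```

```text
clk 2.7 pos [0.5611 0.203  0.0835] yaw -0.039 F [0.3 0.4 0.7] gap 0.0852
[[0.004, -0.008, -0.014], [0.0104, -0.0085, 0.005]]
```

View pics/w2.png

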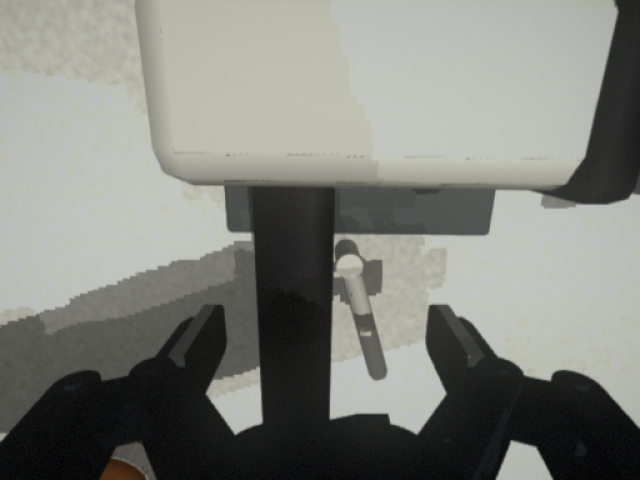

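The view shows the fingers straddling the grip and blade: inner faces at 225 and 428, grip 255–332, blade tip 385. The squeeze centre is about 306 against a finger middle of 326, so the tool must go 8 mm along -y, which agrees with the plan.

Call:
{"api": "jog_arm", "payload": {
  "steps": [
    [[0.004, -0.008, -0.014], [0.01, -0.0085, 0.004], 0.085],
    [[0, 0, 0], [0, 0, 0], 0.085],
    [[0, 0, 0], [0, 0, 0], 0.085],
    [[0, 0, 0], [0, 0, 0], 0.085],
    [[0, 0, 0], [0, 0, 0], 0.085]
  ],
  "grip_force": 40
}}

```text
clock: 3.38
ee_pos: [0.5527, 0.1997, 0.0742]
tcp_rot: [[0.001, 0.999, -0.043], [0.001, -0.043, -0.999], [-1.0, 0.001, -0.001]]
force: [-0.2, -1.0, 0.6]
finger_gap: 0.0849
```

```bash
python3 -c "
from h import *
plan([.5525,.1985,.073],-.043)"
```

```text
clk 3.38 pos [0.5527 0.1997 0.0742] yaw -0.043 F [-0.2 -1.   0.6] gap 0.0849
[[0.0, -0.001, -0.001], [0.0012, -0.0001, 0.0012]]
```

Well placed; squeeze in stages.

Call:
{"api": "jog_arm", "payload": {
  "steps": [
    [[0, 0, 0], [0, 0, 0], 0.06],
    [[0, 0, 0], [0, 0, 0], 0.05],
    [[0, 0, 0], [0, 0, 0], 0.045],
    [[0, 0, 0], [0, 0, 0], 0.04],
    [[0, 0, 0], [0, 0, 0], 0.036]
  ]
}}

```text
clock: 4.0
ee_pos: [0.5525, 0.1996, 0.0754]
tcp_rot: [[0.001, 0.999, -0.046], [0.002, -0.046, -0.999], [-1.0, 0.001, -0.002]]
force: [1.8, -0.4, 1.5]
finger_gap: 0.0391
```

Call:
{"api": "jog_arm", "payload": {
  "steps": [
    [[0, 0, 0], [0, 0, 0], 0.03],
    [[0, 0, 0], [0, 0, 0], 0.03],
    [[0, 0, 0], [0, 0, 0], 0.03],
    [[0, 0, 0], [0, 0, 0], 0.03],
    [[0, 0, 0], [0, 0, 0], 0.03]
  ]
}}

```text
clock: 4.62
ee_pos: [0.5525, 0.1996, 0.0754]
tcp_rot: [[0.001, 0.999, -0.047], [0.002, -0.047, -0.999], [-1.0, 0.0, -0.002]]
force: [-0.6, 0.0, 2.4]
finger_gap: 0.0389
```

```bash
python3 -c "
from h import *
plan([.5525,.1985,.073],-.043)
cv2.imwrite('pics/w3.png',cv2.resize(r.snapshot('wrist')[...,::-1],(640,480),interpolation=3))"
```

```text
clk 4.62 pos [0.5525 0.1996 0.0754] yaw -0.047 F [-0.6  0.   2.4] gap 0.0389
[[-0.004, -0.002, -0.0], [0.0024, 0.0, 0.0011]]
```

View pics/w3.png

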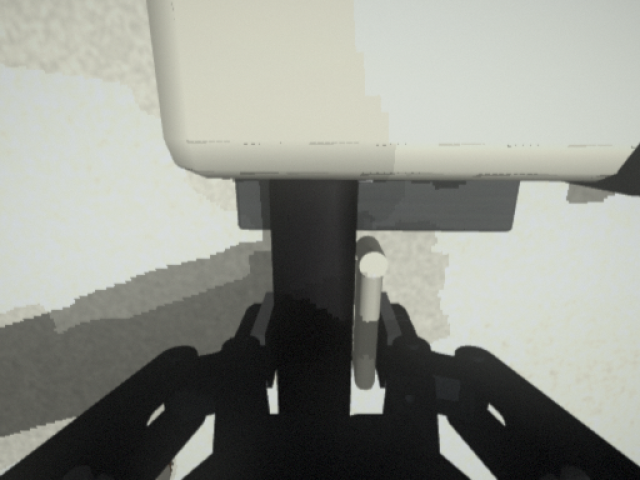

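The blade now lies parallel to the grip (355–380), and the fingers have stalled at 38.9 mm, so the trigger is fully in and held. Next I release it.

Call:
{"api": "jog_arm", "payload": {
  "steps": [
    [[0, 0, 0], [0, 0, 0], 0.03],
    [[0, 0, 0], [0, 0, 0], 0.05],
    [[0, 0, 0], [0, 0, 0], 0.085],
    [[0, 0, 0], [0, 0, 0], 0.085],
    [[0, 0, 0], [0, 0, 0], 0.085]
  ]
}}

```text
clock: 5.3
ee_pos: [0.5512, 0.1999, 0.0746]
tcp_rot: [[-0.002, 0.999, -0.044], [0.001, -0.044, -0.999], [-1.0, -0.002, -0.001]]
force: [0.2, 0.2, -0.6]
finger_gap: 0.0851
```

Call:
{"api": "jog_arm", "payload": {
  "steps": [
    [[0, 0, 0], [-0.02, 0, 0], 0.085],
    [[0, 0, 0], [-0.05, 0, 0], 0.085],
    [[0, 0, 0], [-0.05, 0, 0], 0.085],
    [[0, 0, 0], [-0.03, 0, 0], 0.085],
    [[0, 0, 0], [0, 0, 0], 0.085]
  ]
}}

```text
clock: 5.92
ee_pos: [0.5515, 0.1991, 0.2345]
tcp_rot: [[-0.001, 0.999, -0.045], [0.002, -0.045, -0.999], [-1.0, -0.001, -0.002]]
force: [-0.5, 0.5, 0.2]
finger_gap: 0.0854
```

```bash
python3 -c "
from h import *
im=r.snapshot('wrist'); cv2.imwrite('pics/w4.png',im[...,::-1])
plan([.50,-.21,.24],1.57,tmax=.06,wmax=.18)"
```

```text
clk 5.97 pos [0.5508 0.1988 0.2331] yaw -0.045 F [ 0.7 -0.4 -0.3] gap 0.0849
[[-0.18, -0.0, 0.0], [-0.0011, -0.0047, 0.0598]]
[[-0.18, -0.0, 0.0], [-0.0011, -0.0153, 0.058]]
[[-0.18, -0.0, 0.0], [-0.001, -0.0255, 0.0543]]
[[-0.18, -0.0, 0.0], [-0.001, -0.0348, 0.0489]]
[[-0.18, -0.0, 0.0], [-0.001, -0.043, 0.0419]]
[[-0.18, -0.0, 0.0], [-0.001, -0.0498, 0.0335]]
[[-0.18, -0.0, 0.0], [-0.0009, -0.0477, 0.0208]]
[[-0.18, -0.0, 0.0], [0.0, 0.0, 0.0]]
[[-0.175, -0.0, 0.0], [0.0, 0.0, 0.0]]
```

View pics/w4.png

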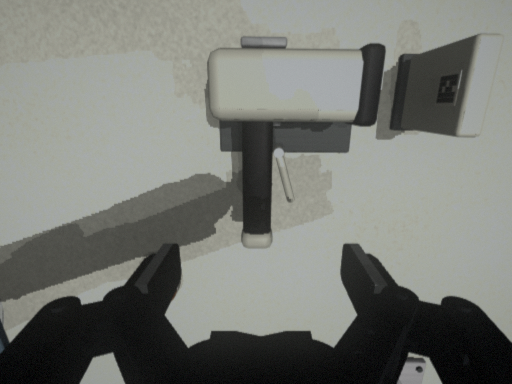

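The trigger has sprung back out: its tip at (290,199) is splayed from the grip. On to the plunger.

Call:
{"api": "jog_arm", "payload": {
  "steps": [
    [[-0.18, 0, 0], [-0.001, -0.005, 0.06], 0.085],
    [[-0.18, 0, 0], [-0.001, -0.015, 0.058], 0.085],
    [[-0.18, 0, 0], [-0.001, -0.025, 0.054], 0.085],
    [[-0.18, 0, 0], [-0.001, -0.035, 0.049], 0.085],
    [[-0.18, 0, 0], [-0.001, -0.043, 0.042], 0.085]
  ]
}}

```text
clock: 6.6
ee_pos: [0.5134, -0.0904, 0.2335]
tcp_rot: [[-0.01, 0.656, 0.755], [0.002, 0.755, -0.656], [-1.0, -0.006, -0.009]]
force: [0.9, -1.1, 0.6]
finger_gap: 0.0853
```

```bash
python3 -c "
from h import *
plan([.52,-.21,.24],1.527,tmax=.06,wmax=.18)"
```

```text
clk 6.6 pos [ 0.5134 -0.0904  0.2335] yaw 0.855 F [ 0.9 -1.1  0.6] gap 0.0853
[[-0.18, -0.003, 0.001], [-0.0034, -0.043, 0.0417]]
[[-0.18, -0.003, 0.001], [-0.0033, -0.0497, 0.0334]]
[[-0.18, -0.003, 0.001], [0.0, 0.0, 0.0]]
[[-0.132, -0.002, 0.0], [0.0, 0.0, 0.0]]
```

Call:
{"api": "jog_arm", "payload": {
  "steps": [
    [[-0.18, -0.003, 0.001], [-0.003, -0.043, 0.042], 0.085],
    [[-0.18, -0.003, 0], [-0.003, -0.05, 0.033], 0.085],
    [[-0.18, -0.003, 0], [0, 0, 0], 0.085],
    [[-0.13, -0.002, 0], [0, 0, 0], 0.085],
    [[0, 0, 0], [0, 0, 0], 0.085]
  ]
}}

```text
clock: 7.22
ee_pos: [0.5125, -0.2108, 0.2342]
tcp_rot: [[-0.011, 0.06, 0.998], [-0.001, 0.998, -0.061], [-1.0, -0.002, -0.011]]
force: [-0.4, 0.5, -0.2]
finger_gap: 0.0851
```

Call:
{"api": "jog_arm", "payload": {
  "steps": [
    [[0, 0, 0], [0, 0, 0], 0.085],
    [[0, 0, 0], [0, 0, 0], 0.085],
    [[0, 0, 0], [0, 0, 0], 0.085],
    [[0, 0, 0], [0, 0, 0], 0.085],
    [[0, 0, 0], [0, 0, 0], 0.085]
  ]
}}

```text
clock: 7.85
ee_pos: [0.5122, -0.2092, 0.2333]
tcp_rot: [[-0.013, 0.064, 0.998], [-0.0, 0.998, -0.064], [-1.0, -0.001, -0.013]]
force: [-0.0, 0.1, -0.5]
finger_gap: 0.0853
```

```bash
python3 -c "
from h import *
plan([.57,-.21,.056],1.527,tmax=.06,wmax=.18)
cv2.imwrite('pics/w5.png',cv2.resize(r.snapshot('wrist')[...,::-1],(800,600),interpolation=3))
print(r.observe()['ee_pos'])"
```

```text
clk 7.85 pos [ 0.5122 -0.2092  0.2333] yaw 1.507 F [-0.   0.1 -0.5] gap 0.0853
[[-0.02, -0.013, 0.001], [0.0568, 0.001, 0.0193]]
[[0.0, -0.0, -0.0], [0.057, 0.0005, 0.0186]]
[[0.0, -0.0, -0.0], [0.057, 0.0005, 0.0186]]
[[0.0, -0.0, -0.0], [0.0061, 0.0001, 0.002]]
[ 0.51215903 -0.20918608  0.23323799]
```

View pics/w5.png

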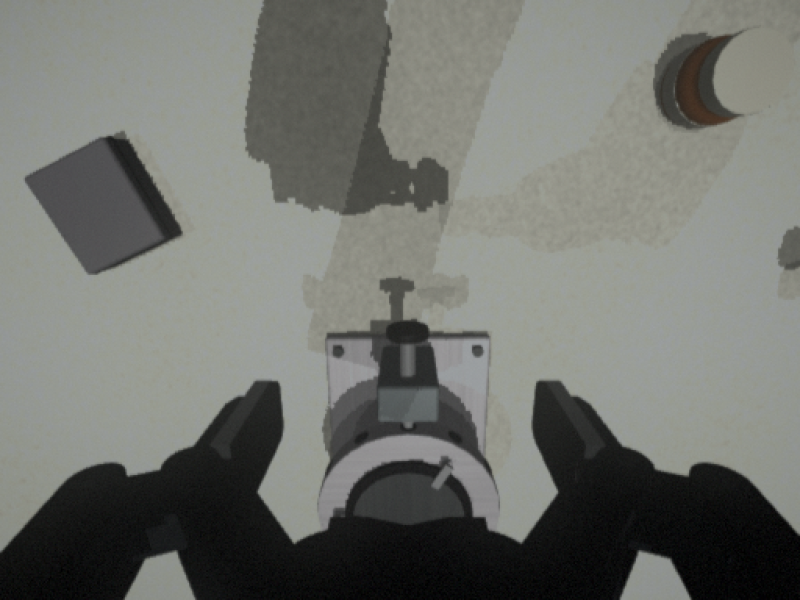

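The view shows the knob at (407,332), the neck (407,345–375), the bearing block top (378–438, 388–420) and the base plate's near edge (328,338)–(490,333).

```bash
python3 - <<'E'
from h import *
s=1/1.5625
W=lambda u,v,z:wray(u*s,v*s,z).round(4)
h=lambda a,b:np.degrees(np.arctan2(*(b-a)[[1,0]])).round(1)
print("knob",W(407,332,.075),"neck",W(407,360,.081),"bearing top front",W(379,389,.093),W(437,387,.093),"rear",W(378,421,.093),W(439,419,.093))
e=W(328,338,.012),W(490,333,.012);print("base x=+10",e,h(*e))
e=W(407,332,.075),W(408,404,.093);print(h(*e))
plan([.57,-.21,.056],1.527)
E
```

```text
knob [ 0.5515 -0.2121  0.075 ] neck [ 0.5714 -0.2133  0.081 ] bearing top front [ 0.5876 -0.2347  0.093 ] [ 0.5886 -0.1926  0.093 ] rear [ 0.6139 -0.2377  0.093 ] [ 0.6151 -0.1922  0.093 ]
base x=+10 (array([ 0.5765, -0.285 ,  0.012 ]), array([ 0.581 , -0.1394,  0.012 ])) 88.2
-2.8
clk 7.9 pos [ 0.5122 -0.2092  0.2332] yaw 1.507 F [ 0.  -0.1  0.2] gap 0.0849
[[-0.02, -0.013, 0.001], [0.0521, 0.0009, 0.0177]]
[[-0.0, 0.0, 0.0], [0.0523, 0.0005, 0.0171]]
[[0.0, -0.0, 0.0], [0.0523, 0.0005, 0.0171]]
[[0.0, 0.0, -0.0], [0.0204, 0.0002, 0.0066]]
```

Call:
{"api": "jog_arm", "payload": {
  "steps": [
    [[-0.024, -0.013, 0.001], [0.04, -0.002, 0.03], 0.085],
    [[0, 0, 0], [0.02, -0.002, 0.026], 0.085],
    [[0, 0, 0], [0.02, 0, 0], 0.085],
    [[0, 0, 0], [0, 0, 0], 0.085],
    [[0, 0, 0], [0, 0, 0], 0.085]
  ]
}}

```text
clock: 8.52
ee_pos: [0.5705, -0.2168, 0.1524]
tcp_rot: [[0.004, 0.04, 0.999], [-0.0, 0.999, -0.04], [-1.0, -0.0, 0.004]]
force: [0.1, -0.6, -0.6]
finger_gap: 0.0849
```

```bash
python3 -c "
from h import *
plan([.569,-.213,.056],1.531)"
```

```text
clk 8.53 pos [ 0.5705 -0.2168  0.1524] yaw 1.531 F [ 0.1 -0.6 -0.6] gap 0.0849
[[-0.0, 0.004, 0.0], [0.0549, 0.0021, -0.0011]]
[[0.0, -0.0, -0.0], [0.0415, 0.0016, -0.0007]]
```

Call:
{"api": "jog_arm", "payload": {
  "steps": [
    [[0, 0.004, 0], [0.03, 0.0037, -0.0015], 0.085],
    [[0, 0, 0], [0.035, 0, 0], 0.085],
    [[0, 0, 0], [0.03, 0, 0], 0.085],
    [[0, 0, 0], [0, 0, 0], 0.085],
    [[0, 0, 0], [0, 0, 0], 0.085]
  ]
}}

```text
clock: 9.15
ee_pos: [0.5739, -0.215, 0.0629]
tcp_rot: [[0.011, 0.041, 0.999], [-0.004, 0.999, -0.041], [-1.0, -0.003, 0.011]]
force: [0.3, -0.4, -0.4]
finger_gap: 0.085
```

```bash
python3 -c "
from h import *
plan([.569,-.213,.056],1.531)
cv2.imwrite('pics/w6.png',cv2.resize(r.snapshot('wrist')[...,::-1],(640,480),interpolation=3))"
```

```text
clk 9.15 pos [ 0.5739 -0.215   0.0629] yaw 1.53 F [ 0.3 -0.4 -0.4] gap 0.085
[[-0.001, 0.011, 0.003], [0.0068, 0.0018, -0.005]]
```

View pics/w6.png

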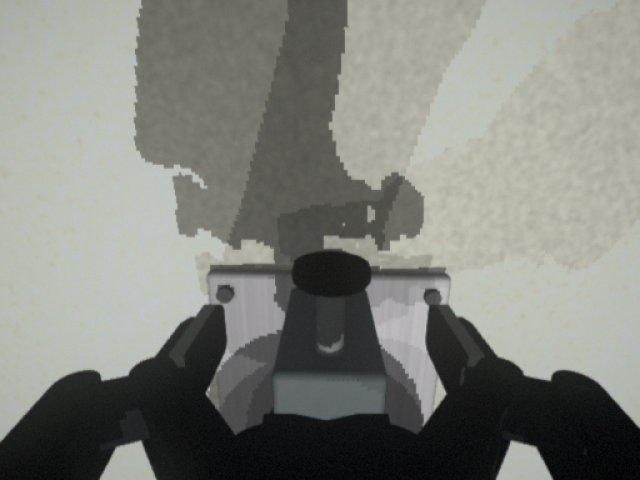

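The knob and neck (column 332) lie between the fingers (middle 326), so the tool needs about +2 mm along its y, as planned.

Call:
{"api": "jog_arm", "payload": {
  "steps": [
    [[0, 0.011, 0.003], [0.007, 0.0018, -0.005], 0.085],
    [[0, 0, 0], [0, 0, 0], 0.085],
    [[0, 0, 0], [0, 0, 0], 0.085],
    [[0, 0, 0], [0, 0, 0], 0.085],
    [[0, 0, 0], [0, 0, 0], 0.085]
  ],
  "grip_force": 60
}}

```text
clock: 9.82
ee_pos: [0.5703, -0.2134, 0.0582]
tcp_rot: [[0.004, 0.041, 0.999], [-0.001, 0.999, -0.041], [-1.0, -0.001, 0.004]]
force: [-0.3, -0.3, 0.0]
finger_gap: 0.0854
```

```bash
python3 -c "
from h import *
plan([.569,-.213,.056],1.531)"
```

```text
clk 9.82 pos [ 0.5703 -0.2134  0.0582] yaw 1.53 F [-0.3 -0.3  0. ] gap 0.0854
[[-0.001, 0.004, 0.001], [0.0022, 0.0003, -0.0013]]
```

Call:
{"api": "jog_arm", "payload": {
  "steps": [
    [[0, 0.004, 0], [0.002, 0, -0.001], 0.05],
    [[0, 0, 0], [0, 0, 0], 0.03],
    [[0, 0, 0], [0, 0, 0], 0.02],
    [[0, 0, 0], [0, 0, 0], 0.01],
    [[0, 0, 0], [0, 0, 0], 0.005]
  ]
}}

```text
clock: 10.45
ee_pos: [0.5692, -0.213, 0.0561]
tcp_rot: [[-0.001, 0.041, 0.999], [-0.0, 0.999, -0.041], [-1.0, -0.0, -0.001]]
force: [-1.2, 0.6, 2.1]
finger_gap: 0.0099
```

Call:
{"api": "jog_arm", "payload": {
  "steps": [
    [[0, 0, 0], [0, 0, 0], 0.003],
    [[0, 0, 0], [0, 0, 0], 0.003],
    [[0, 0, 0], [0, 0, 0], 0.003],
    [[0, 0, 0], [0, 0, 0], 0.003],
    [[0, 0, 0], [0, 0, 0], 0.003]
  ]
}}

```text
clock: 11.08
ee_pos: [0.5692, -0.213, 0.0561]
tcp_rot: [[-0.001, 0.042, 0.999], [-0.0, 0.999, -0.042], [-1.0, -0.0, -0.001]]
force: [-0.5, 0.1, 1.0]
finger_gap: 0.0102
```

Gap 10 mm: the neck is held (12 mm nominal; at the scanner the reading was also about 1 mm under). Pull out along -tool z.

Call:
{"api": "jog_arm", "payload": {
  "steps": [
    [[0, 0, 0], [0, 0, -0.004], 0.003],
    [[0, 0, 0], [0, 0, -0.004], 0.003],
    [[0, 0, 0], [0, 0, -0.004], 0.003],
    [[0, 0, 0], [0, 0, -0.004], 0.003],
    [[0, 0, 0], [0, 0, 0], 0.003]
  ]
}}

```text
clock: 11.7
ee_pos: [0.562, -0.2126, 0.0562]
tcp_rot: [[0.018, 0.04, 0.999], [-0.004, 0.999, -0.04], [-1.0, -0.004, 0.019]]
force: [6.5, -1.7, -8.5]
finger_gap: 0.01
```

```bash
python3 -c "
from h import *
plan([.5692-.022,-.213+.0009,.056],1.529)"
```

```text
clk 11.7 pos [ 0.562  -0.2126  0.0562] yaw 1.531 F [ 6.5 -1.7 -8.5] gap 0.01
[[0.002, 0.019, 0.004], [-0.0001, -0.0001, -0.0148]]
```

Call:
{"api": "jog_arm", "payload": {
  "steps": [
    [[0.002, 0.02, 0.003], [0, 0, -0.007], 0.003],
    [[0, 0.01, 0], [0, 0, -0.007], 0.003],
    [[0, 0.01, 0], [0, 0, -0.007], 0.003],
    [[0, 0, 0], [0, 0, -0.004], 0.003],
    [[0, 0, 0], [0, 0, -0.003], 0.003]
  ]
}}

```text
clock: 12.32
ee_pos: [0.5484, -0.2119, 0.0562]
tcp_rot: [[0.007, 0.039, 0.999], [-0.006, 0.999, -0.039], [-1.0, -0.006, 0.008]]
force: [9.5, -1.6, -11.5]
finger_gap: 0.0103
```

```bash
python3 -c "
from h import *
plan([.5692-.022,-.213+.0009,.056],1.529)"
```

```text
clk 12.32 pos [ 0.5484 -0.2119  0.0562] yaw 1.532 F [  9.5  -1.6 -11.5] gap 0.0103
[[0.003, 0.008, 0.006], [0.0002, -0.0002, -0.0012]]
```

Call:
{"api": "jog_arm", "payload": {
  "steps": [
    [[0, 0.008, 0.003], [0.001, 0, -0.005], 0.003],
    [[0, 0.004, 0], [0.001, 0, -0.005], 0.003],
    [[0, 0.002, 0], [0, 0, -0.006], 0.003],
    [[0, 0, 0], [0, 0, -0.006], 0.003],
    [[0, 0, 0], [0, 0, -0.006], 0.003]
  ]
}}

```text
clock: 12.95
ee_pos: [0.5479, -0.212, 0.0564]
tcp_rot: [[0.047, 0.034, 0.998], [-0.015, 0.999, -0.033], [-0.999, -0.013, 0.048]]
force: [20.2, -2.4, -21.6]
finger_gap: 0.0103
```

```bash
python3 -c "
from h import *
plan([.5692-.022,-.213+.0009,.056],1.529)"
```

```text
clk 12.95 pos [ 0.5479 -0.212   0.0564] yaw 1.537 F [ 20.2  -2.4 -21.6] gap 0.0103
[[0.008, 0.048, 0.013], [0.0003, -0.0001, -0.0007]]
```

The load rose from 9.5 to 20 N with no more travel, so the plunger is at its stop. I ease the tilt while keeping the pull as the last row.

Call:
{"api": "jog_arm", "payload": {
  "steps": [
    [[0.003, 0.03, 0.008], [0.001, 0, -0.005], 0.003],
    [[0, 0.02, 0.004], [0.001, 0, -0.005], 0.003],
    [[0, 0.015, 0], [0.001, 0, -0.005], 0.003],
    [[0, 0.015, 0], [0.001, 0, -0.005], 0.003],
    [[0, 0.015, 0], [0.001, 0, -0.005], 0.003]
  ]
}}

```text
clock: 13.58
ee_pos: [0.547, -0.2119, 0.0562]
tcp_rot: [[-0.003, 0.033, 0.999], [-0.008, 0.999, -0.033], [-1.0, -0.008, -0.002]]
force: [12.4, -0.2, -5.9]
finger_gap: 0.0098
```

```bash
python3 -c "
from h import *
cv2.imwrite('pics/w7.png',r.snapshot('wrist')[...,::-1])
for i in range(5): r.snapshot('side')
plan([.5692-.022,-.213+.0009,.056],1.529)
R=r.observe()['tcp_rot']; print(R, r.observe()['ee_pos']-.019*np.array(R)[:,0], 'start grasp x .5692')"
```

```text
clk 13.88 pos [ 0.5471 -0.2118  0.0562] yaw 1.537 F [12.3 -0.7 -6.3] gap 0.01
[[0.008, -0.002, 0.008], [0.0002, -0.0003, 0.0001]]
[[-0.00253329  0.0332919   0.99944246]
 [-0.00810663  0.99941214 -0.03331144]
 [-0.99996393 -0.0081865  -0.00226191]] [ 0.54711672 -0.21166437  0.07517892] start grasp x .5692
```

View pics/w7.png

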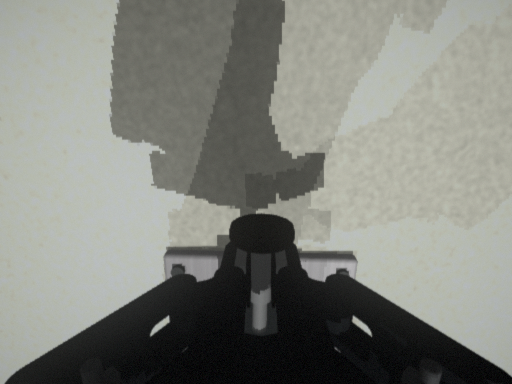

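The fingers hold the neck just behind the knob at (262,232). The grasp point has travelled 22.1 mm and stays steady at 12.4 N, so I hand in.

```bash
python3 -c "
from h import *
print(r.sign_off())"
```

```text
the job is handed in; nothing more can be done
None
```

Both parts are done in the order asked, and I handed the job in at about 13.9 s of the 45 s allowed.

- **Scanner:** I squeezed the trigger until the fingers stalled at a 38.9 mm reading (40 mm nominal), and the wrist picture showed the blade parallel to the grip. I held it for over half a second and released it. A later picture showed the blade sprung back out.
- **Plunger:** I gripped the neck (gap reading about 10 mm for the 12 mm neck) and pulled it straight out. The grasp point moved 22.1 mm, against a full travel of 22 mm. Pulling harder raised the load to about 20 N with no further travel, so it is at its stop. The final pose stayed steady for 0.3 s at about 12 N, just above the 10.5 N spring force.
- **Checks that disagreed:** The gap readings run 1–2 mm below the nominal sizes. During the pull the tool tilted by up to about 2.7° and the vertical load reached about 22 N. I corrected the tilt to under 0.5°, which left about 6 N vertical load.
- **Not checked:** I did not go near the jar, slide box or dish, but I took no final picture to confirm where they stand. The pin itself was not in view, so its clearance is inferred from the travel.

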